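# Push a pie out of its tin on the bench ejector and hold it up

## Task

Take the baked pie in the larger round tin from the cooling pan and set the tin, without dropping it, squarely down into the round nest of the bench pie ejector, and let go of it. Then draw the ejector's spring handle out until its pointer stands on the black mark, without overrunning it, and keep holding it there: finish with the handle held at the mark and the pie standing up out of its tin, so that a colleague can lift it off. Leave the other tins and the things on the bench where they are.

Things in the scene. Friction and masses are not known exactly. Their poses are not given: they have to be found in the camera images.
- round_tin_mid (a point): the larger round pie tin, of plain steel, straight-sided, outside diameter 64 mm, 48 mm tall, open at the top; this point is its centre, half-way up (24 mm above its underside); z up its axis. A baked pie stands in it, its top 3 mm below the rim. Grip it across the outside in its upper half: the foot goes 8 mm down into the nest. Tin and pie together weigh 0.19 to 0.33 kg
- round_tin: the same tin; origin at the centre of its underside, z up its axis. The pie's loose base rests on a narrow lip inside the foot of the tin, so that tin and pie travel as one when the tin is carried upright
- pie_foot (a point): centre of the underside of the pie's loose steel base (56 mm across, 2 mm thick), which carries the pie, 40 mm tall in all with the base; 2.5 mm above the underside of the tin while the pie is down in the tin
- pie: the round baked pie with its loose base, one rigid piece; origin at the centre of the base's underside, z up
- pan: the low cooling pan (fixed), 240 x 340 mm (its own x, y), floor 3 mm above the bench, rim 16 mm high; origin at the centre of its underside. Three tins stand in a row along its y, about 95 mm apart, in any order, each up to 35 mm off the row along its x; along the pan's x the space on both sides of a tin is free
- square_tin: a bystander: pie in a square tin, 62 x 62 x 48 mm; origin at the centre of its underside
- small_tin: a bystander: pie in a smaller round tin, diameter 51 mm, 36 mm tall; origin at the centre of its underside
- nest (a point): centre of the floor of the ejector's nest, a round recess 72 mm in diameter and 8 mm deep in a 110 mm square aluminium plate with low screws (3 mm) at its corners; the floor is 83 mm above the bench, the plate's top 91 mm. Axes of the ejector: z up, handle on its -x side, drawn out along -x
- ejector: the bench pie ejector, fixed; steel case 180 x 200 mm (its x, y), top 75 mm above the bench, front face 85 mm from the nest's centre; origin on the bench straight under the nest's centre, axes as for the nest
- post: the ejector post: origin at the centre of the top of its round pad (38 mm across), which lies in the middle of the nest's floor, 1 mm above it at rest, and rises 0.75 mm for each mm that the handle is drawn out; it lifts the loose base with the pie, while the tin stays in the nest
- grip (a point): middle of the handle's black grip bar, 16 mm thick, 128 mm long along the ejector's y, axis 70 mm above the bench, at rest 145 mm from the nest's centre and 60 mm in front of the case; moves with the handle. Two 10 mm rods, 100 mm apart, join it to the case; between them it is free all round: pinch it from above across the ejector's x, one finger in the gap to the case, or hook it there
- mark (a point): the black line on the fixed gauge strip beside the handle (ejector's +y side), on the strip's top face 56 mm above the bench. A thin steel pointer on the bar's end, in line with the bar's axis, travels over the strip; it stands on the line when the bar's axis is level with the line along the ejector's x, 45 mm out from rest
- pull (a joint): how far the handle is drawn out, in m: 0 at rest (spring closed), 0.045 with the pointer on the mark, 0.060 at the end stop. The spring draws it back with about 5 N at rest and 12 N at the mark; the pie's weight adds 1 to 2 N. It runs back in if let go.
- scraper: a bystander: bench scraper lying flat on the bench, 115 x 150 mm, up to 18 mm high; origin at the middle of its underside
- dredger: a bystander: aluminium flour dredger, 64 mm in diameter, 94 mm tall; origin at the centre of its underside
- timer: a bystander: small white kitchen timer, 70 x 55 x 22 mm; origin at the centre of its underside
There are look-alikes about, which are no part of the job. What is shaped like the round_tin but turquoise is not meant.

How it is judged:
By the outcome, as a careful person would: the job done as asked, in the order asked, and still so for the second after the job is handed in, while the arm keeps its last pose, push and grip.
It also fails if it takes over 50 s, if anything falls off the work surface, if the arm or the gripper's body presses on something with over 40 N, if the wrist force passes 120 N, or if a joint passes its speed limit or range.

## Robot

A 7-joint arm with a two-finger parallel gripper is mounted at the origin on the work surface. World frame = base frame: x ahead of the robot, y to its left, z up, the work surface at z = 0. Lengths are in mm, angles in rad, forces in N, time in s.
With the tool pointing down it reaches from about 425 to 800 mm from the base axis. Payload 8.3 kg.
Tool frame: the origin (TCP) lies at the centre of the arm's flange, where the gripper is bolted on; the fingertips stand 173 mm ahead of it and the grasp point (between the pads) lies 155 mm ahead of it; z points along the fingers, y is the line along which they close (so a half turn about z gives the same grasp; the last joint's range is limited). The gripper opens to 85 mm and grips with 20 to 120 N. Pads are 22 mm wide; open, the fingers measure 114 mm over their backs; the gripper's body (76 mm by 85 mm) begins 54 mm behind the grasp point. The pads swing forward as they close: fully open they stand 13 mm farther back than shut.
Start: joints at [-1.402, 0.383, 0.016, 1.37, -0.006, 1.388, -0.046], TCP at [143.541, 608.286, 404.679] pointing down, gripper open.
Joint ranges: [-2.95, 2.95], [-0.25, 2.06], [-1.52, 1.56], [0.18, 2.33], [-1.44, 4.58], [0.02, 2.06], [-3.01, 3.01]. Speed limits (rad/s): [2.39, 2.39, 3.01, 3.01, 3.14, 3.14, 3.14].

## Interface

Orientations are given as a unit quaternion [w, x, y, z].
In Python, from bench import r, optics gives the robot as it stands.
- The arm moves only by the tool apply_moves, never from a script. Its argument "rows" is one flat list of numbers, 7 for each row, row after row: the shift along the world's x, y, z in mm, then the turn, a rotation vector about the world's x, y, z in degrees, then the finger opening in mm, from 0 to 85.4. In form: [dx, dy, dz, ax, ay, az, gripper, dx, dy, dz, ax, ay, az, gripper, ...]. A call has 1 to 8 rows; each row is the pose to reach, as a shift and turn from the pose commanded when the call began; what a row does not reach only later rows make up. A row lasts 1/10 s, in which the tool goes at most 50 mm and 8.59 degrees, less where a joint would pass 70% of its speed; a pose out of reach is approached as far as the arm can. A call with a gripper value outside its range is refused whole. The fingers move at their own pace and stop on an object; "newtons" is the grip in N (left out, the last holds). Time passes only in rows, so rows that repeat a pose let the fingers close. It gives the time, the measured TCP pose, the force, the opening and the grip force at its end, in the units of the state.
- r.sense(): the state, without advancing time (a new reading comes with each control period).
- optics.snapshot(name): name is "scene" or "top" or "wrist"; returns the picture (420x560x3 uint8, red, green, blue); there is no depth.
- optics.camera_params(name): a dict with "fx", "fy", "cx", "cy" (pixels), "pose" (4x4, takes a point from camera to world coordinates). Camera axes: x right, y down, z forward; pixel columns grow to the right and rows downward; lengths in mm; the calibration is good to about 2 mm. A picture is of the moment at which its call begins: read the wrist's pose just before it. camera_params takes no time and is no camera call; for the wrist camera it gives the pose at the moment of the call.
- r.finish_job(): hands the job in; it is judged then, once.
The state is a dict: "t": time; "qpos": joint angles; "joint_vel": joint speeds; "tau": joint torques, N m; "tool_pos": TCP position; "eef_rot": TCP orientation; "wrist_force": force on the tool from outside, world axes, zero at the start; "ft_torque": the same for the moment, N m; "width": finger opening in mm; "grip_force": force on a finger pad.
Only numpy, scipy, OpenCV 4.12 (cv2) and the standard library are available. Lean on these libraries where they do the work, as an engineer would, in place of code of your own. Each camera call takes 0.05 s, during which the arm holds its last target. There are 200 camera calls.

## Working session

There is one attempt and no reset: what is moved stays moved. The work goes in short steps, Python scripts to look and compute and a tool call to move; the robot and the scene stay as the last step left them, time stands still between calls to the robot, and variables do not carry over. Pictures are saved under pics/ and viewed, at most 11 in all, crops included, and the job is handed in when it is done.

Besides the shell and the picture viewer there is one more tool, called after ">>>" by a JSON object that holds its "method" and its "body". apply_moves: Moves the arm, as the interface text tells. Its arguments: {"type":"object","properties":{"rows":{"type":"array"},"newtons":{"type":"number"}},"required":["rows"]}

```bash
mkdir -p pics; ls; python3 - <<'E'
from bench import r, optics
import cv2, numpy as np
s=r.sense(); print(s['t'],s['tool_pos'],s['eef_rot'],s['width'])
ims=[]
for n in ["scene","top"]:
    p=optics.camera_params(n); print(n,p['fx'],p['cx'],p['cy'],np.round(p['pose'],3).tolist())
    im=optics.snapshot(n)[:,:,::-1]; cv2.imwrite(f'pics/{n}0.png',im)
E
```

```text
pics
0.0 [143.51197469 608.1190486  403.65308223] [-1.05445113e-04  1.15603552e-01  9.93294924e-01 -1.00050494e-03] 85.37944875258941
scene 520.9488708637845 280.136567348622 208.0811556121752 [[0.827, 0.466, -0.314, 919.767], [0.562, -0.698, 0.443, -594.774], [-0.013, -0.543, -0.839, 1146.741], [0.0, 0.0, 0.0, 1.0]]
top 450.17032000709895 270.49225687684475 213.70269342666288 [[0.084, -0.97, 0.23, 295.0], [-0.996, -0.081, 0.023, -59.988], [-0.004, -0.231, -0.973, 1158.988], [0.0, 0.0, 0.0, 1.0]]
```

View pics/scene0.png

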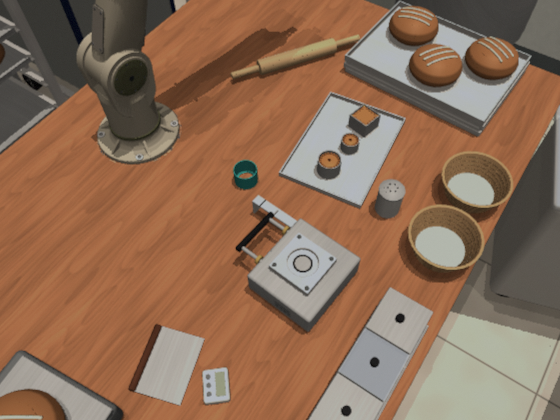

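View pics/top0.png

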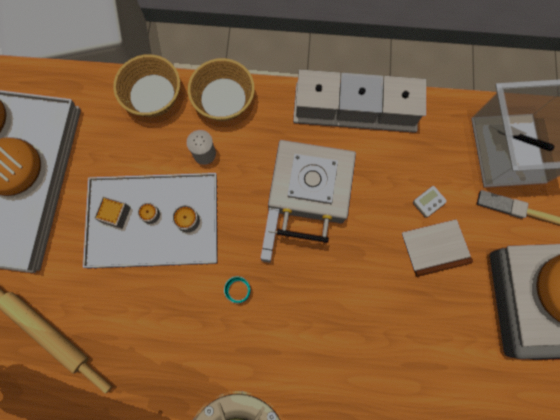

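Top view: candidates are the square tin (112,211), small round (148,212), larger plain steel round (185,217) and a turquoise look-alike (237,290). I choose (185,217). The nest is at (313,179), the bar at (303,237) and the gauge strip at (271,233). I'll check these with a close crop.

```bash
cat > h.py <<'E'
import numpy as np, cv2
from bench import r, optics
def ray(p,u,v):
    P=np.array(p['pose']); d=P[:3,:3]@np.array([(u-p['cx'])/p['fx'],(v-p['cy'])/p['fy'],1]); return P[:3,3],d
def toplane(p,u,v,z):
    o,d=ray(p,u,v); return o+d*(z-o[2])/d[2]
def proj(p,X):
    P=np.array(p['pose']); c=P[:3,:3].T@(np.array(X)-P[:3,3]); return np.array([p['cx']+p['fx']*c[0]/c[2],p['cy']+p['fy']*c[1]/c[2]])
E
python3 - <<'E'
from h import *
t=cv2.imread('pics/top0.png'); s=cv2.imread('pics/scene0.png')
f=lambda im,x,y,w,h,W,H:cv2.resize(im[y:y+h,x:x+w],(W,H),interpolation=cv2.INTER_CUBIC)
a=f(t,255,135,110,140,400,509); b=f(t,80,170,150,130,390,338)
c=f(s,310,95,80,90,200,225)
o=np.zeros((600,800,3),np.uint8); o[:509,:400]=a; o[:338,405:795]=b; o[345:570,405:605]=c
cv2.imwrite('pics/crop.png',o)
p=optics.camera_params('top')
for n,u,v,z in [('tin',185,217,50),('nest',313,179,91),('bar',303,237,78),('sq',112,211,50),('small',148,212,39),('dred',200,138,94)]: print(n,toplane(p,u,v,z).round(1))
E
```

```text
tin [530.1 181.4  50. ]
nest [ 644.  -132.1   91. ]
bar [ 498.5 -117.9   78. ]
sq [530.2 368.2  50. ]
small [537.6 280.   39. ]
dred [727.9 160.2  94. ]
```

View pics/crop.png

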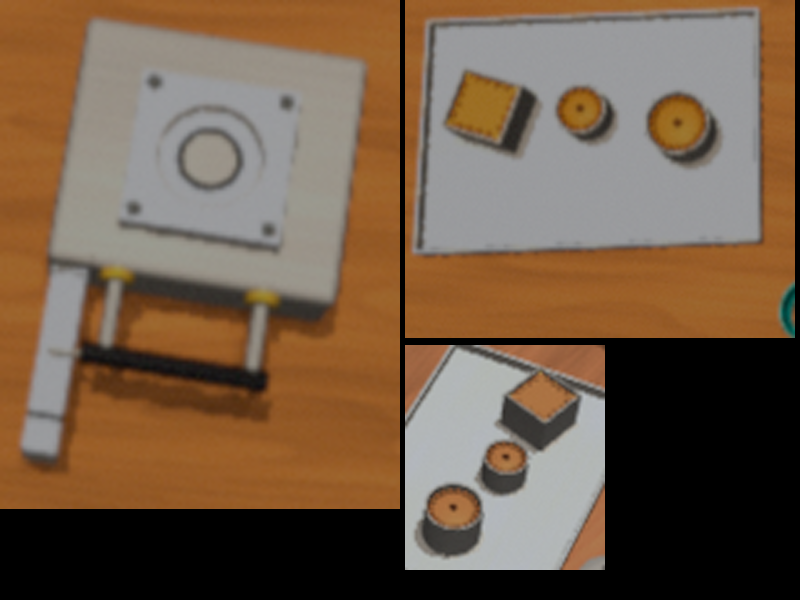

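The crop confirms it: the plain steel, larger round tin is at crop (678,123), which is top (185,217). The nest plate's screws are at crop (154,82), (287,103), (134,208) and (268,230), and the mark line is at crop (46,413).

```bash
python3 - <<'E'
from h import *
t=cv2.imread('pics/top0.png'); s=cv2.imread('pics/scene0.png')
pt=optics.camera_params('top'); ps=optics.camera_params('scene')
for n,im,p,(u0,v0) in [('top',t,pt,(185,217)),('scene',s,ps,(330,160))]:
    h=cv2.cvtColor(im,cv2.COLOR_BGR2HSV)
    m=((h[...,1]>110)&(h[...,0]<25)).astype(np.uint8); k=np.zeros_like(m); k[v0-16:v0+17,u0-16:u0+17]=1
    c=max(cv2.findContours(m*k,cv2.RETR_EXTERNAL,cv2.CHAIN_APPROX_NONE)[0],key=cv2.contourArea)
    e=cv2.fitEllipse(c); print(n,e, toplane(p,*e[0],48).round(1))
U=lambda x,y:(255+(x+.5)/3.636-.5,135+(y+.5)/3.636-.5)
S=[toplane(pt,*U(*q),94)[:2] for q in [(154,82),(287,103),(134,208),(268,230)]]
print('screws',np.round(S,1).tolist(),'c',np.mean(S,0))
y=(S[0]+S[2]-S[1]-S[3]); x=(S[0]+S[1]-S[2]-S[3])
print('yaw from y',np.degrees(np.arctan2(-y[0],y[1])),'from x',np.degrees(np.arctan2(x[1],x[0])))
print('pad',toplane(pt,*U(210,158),84)); print('padscene',toplane(ps,303,263.5,84))
print('bar ends',toplane(pt,*U(83,350),75),toplane(pt,*U(264,380),75)); print('mark',toplane(pt,*U(46,413),56))
V=lambda x,y:(80+(x-405)/2.6,170+y/2.6)
print('pan',[toplane(pt,*V(*q),16)[:2].round().tolist() for q in [(428,20),(758,10),(762,241),(415,253)]])
E
```

```text
top ((184.295166015625, 216.91184997558594), (20.15790367126465, 21.21129035949707), 61.42007827758789) [530.6 183.6  48. ]
scene ((329.032470703125, 159.5074005126953), (14.399382591247559, 19.68902015686035), 94.42269897460938) [530.3 185.7  48. ]
screws [[696.8, -88.3], [689.1, -180.4], [605.7, -81.3], [597.8, -172.4]] c [ 647.35841432 -130.59698255]
yaw from y -4.8546216125308295 from x -4.743807933045134
pad [ 648.57020969 -130.89363663   84.        ]
padscene [ 649.57855773 -128.72814671   84.        ]
bar ends [509.03415786 -54.67905378  75.        ] [ 498.7269187  -177.40461582   75.        ]
mark [467.18179859 -33.02827368  56.        ]
pan [[623.0, 458.0], [661.0, 122.0], [426.0, 92.0], [386.0, 428.0]]
```

>>> {"method": "apply_moves", "body": {"rows": [270,-296,0,0,0,-57,85,270,-296,0,0,0,-57,85,270,-296,0,0,0,-57,85,270,-296,0,0,0,-57,85,270,-296,0,0,0,-57,85,270,-296,0,0,0,-57,85,270,-296,0,0,0,-57,85,270,-296,0,0,0,-57,85]}}

```text
t: 0.9
tool_pos: [414.0, 310.9, 404.5]
eef_rot: [-0.0, 0.577, 0.817, -0.0]
wrist_force: [1.2, 0.7, -0.0]
width: 84.8
grip_force: 0.0
```

>>> {"method": "apply_moves", "body": {"rows": [80,-128,-50,0,0,-24.5,85,80,-128,-50,0,0,-24.5,85,80,-128,-50,0,0,-24.5,85,80,-128,-50,0,0,-24.5,85,80,-128,-50,0,0,-24.5,85,80,-128,-50,0,0,-24.5,85]}}

```text
t: 1.5
tool_pos: [492.6, 186.0, 354.7]
eef_rot: [-0.0, 0.735, 0.678, -0.0]
wrist_force: [0.0, 0.8, -0.3]
width: 85.0
grip_force: 0.0
```

```bash
cat >> h.py <<'E'
def st():
    s=r.sense(); q=np.array(s['eef_rot']); ph=2*np.degrees(np.arctan2(q[2],q[1]))-90
    print('t',round(s['t'],2),'pos',np.round(s['tool_pos'],1),'yaw_y',round(ph,2),'tilt',np.round(q,3),'w',round(s['width'],1),'g',s['grip_force'],'F',np.round(s['wrist_force'],1))
    return s
E
python3 - <<'E'
from h import *
s=st(); p=optics.camera_params('wrist'); im=optics.snapshot('wrist')[:,:,::-1]
cv2.imwrite('pics/w1.png',im); print(p['fx'],p['cx'],p['cy'],np.round(p['pose'],3).tolist())
print(proj(p,[530.5,184.5,48]))
h=cv2.cvtColor(im,cv2.COLOR_BGR2HSV)
m=((h[...,1]>110)&(h[...,0]<25)).astype(np.uint8)
for c in cv2.findContours(m,cv2.RETR_EXTERNAL,cv2.CHAIN_APPROX_NONE)[0]:
    if cv2.contourArea(c)>800:
        e=cv2.fitEllipse(c); print(e,toplane(p,*e[0],48).round(1))
E
```

```text
t 1.5 pos [492.6 186.  354.7] yaw_y -4.65 tilt [-0.     0.735  0.678 -0.   ] w 85.0 g 0.0 F [ 0.   0.8 -0.3]
314.36438476938366 279.8517662851496 209.59280549357564 [[0.997, -0.077, -0.024, 499.41], [-0.081, -0.953, -0.293, 261.428], [-0.0, 0.294, -0.956, 324.659], [0.0, 0.0, 0.0, 1.0]]
[320.82142113 198.07778199]
((100.69573974609375, 406.1854248046875), (33.40284729003906, 50.28036117553711), 82.00328063964844) [269.8 -40.7  48. ]
((320.48590087890625, 195.21661376953125), (56.95318603515625, 60.27152633666992), 69.20392608642578) [530.3 187.2  48. ]
((323.41119384765625, 78.7499008178711), (51.09428024291992, 55.709632873535156), 14.551517486572266) [536.9 285.1  48. ]
((278.5942687988281, 179.10787963867188), (407.90521240234375, 623.6434326171875), 89.83866882324219) [493.6 205.1  48. ]
```

View pics/w1.png

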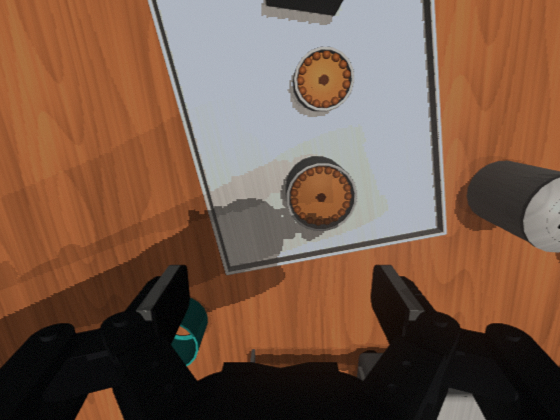

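Wrist view: the target tin's pie is centred at (320,196), the small tin is at (323,79), and both sides of the tin are free for the fingers. The fused estimate is (530.5, 185.5). Next I descend.

>>> {"method": "apply_moves", "body": {"rows": [37,1.2,-25,0,0,0,85,37,1.2,-65,0,0,0,85,37,1.2,-105,0,0,0,85,37,1.2,-135,0,0,0,85,37,1.2,-155,0,0,0,85,37,1.2,-167,0,0,0,85,37,1.2,-167,0,0,0,85]}}

```text
t: 2.25
tool_pos: [529.1, 187.4, 186.5]
eef_rot: [-0.001, 0.735, 0.678, -0.001]
wrist_force: [-0.7, -0.2, 0.3]
width: 85.2
grip_force: 0.0
```

>>> {"method": "apply_moves", "body": {"rows": [0,0,0,0,0,0,60,0,0,0,0,0,0,60,0,0,0,0,0,0,60,0,0,0,0,0,0,60], "newtons": 40}}

```text
t: 2.65
tool_pos: [530.7, 186.5, 189.5]
eef_rot: [0.0, 0.736, 0.677, 0.001]
wrist_force: [-3.0, 0.1, 5.8]
width: 63.2
grip_force: 44.6
```

```bash
python3 - <<'E'
from h import *
st()
a=optics.snapshot('wrist')[:,:,::-1]; b=optics.snapshot('scene')[:,:,::-1]
cv2.imwrite('pics/g1.png',np.hstack([cv2.resize(a,(400,300)),cv2.resize(b[80:230,230:430],(400,300))]))
E
```

```text
t 2.65 pos [530.7 186.5 189.5] yaw_y -4.75 tilt [0.    0.736 0.677 0.001] w 63.2 g 44.58136606961489 F [-3.   0.1  5.8]
```

View pics/g1.png

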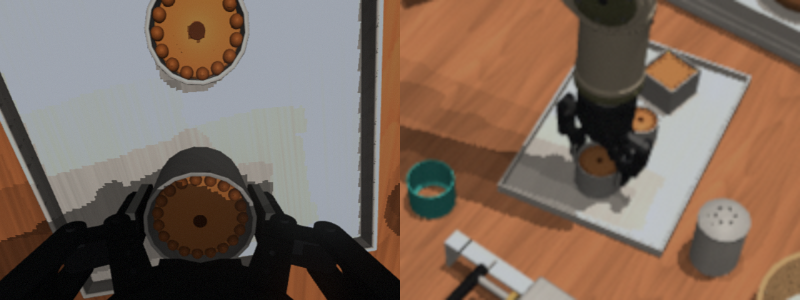

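Wrist view: the tin is held between the pads, with the pie's centre hole at about (280,309) full-size. The opening is 63 mm and the neighbouring tin is untouched. Lifting.

>>> {"method": "apply_moves", "body": {"rows": [0,0,0,0,0,0,58,0,0,6,0,0,0,58,0,0,22,0,0,0,58,0,0,45,0,0,0,58,0,0,70,0,0,0,58,0,0,95,0,0,0,58,0,0,112,0,0,0,58,0,0,120,0,0,0,58], "newtons": 60}}

```text
t: 3.55
tool_pos: [530.5, 185.8, 310.1]
eef_rot: [0.0, 0.736, 0.677, 0.002]
wrist_force: [-0.9, -0.0, -1.7]
width: 62.2
grip_force: 66.2
```

>>> {"method": "apply_moves", "body": {"rows": [4,-10,3,0,0,0,58,14,-38,6,0,0,0,58,29,-78,8,0,0,0,58,44,-118,10,0,0,0,58,59,-158,10,0,0,0,58,74,-198,10,0,0,0,58,87,-233,10,0,0,0,58,96,-256,10,0,0,0,58]}}

```text
t: 4.35
tool_pos: [625.9, -74.8, 316.6]
eef_rot: [0.0, 0.737, 0.675, -0.001]
wrist_force: [0.9, 0.2, -2.5]
width: 62.5
grip_force: 66.2
```

>>> {"method": "apply_moves", "body": {"rows": [6,-16,0,0,0,0,58,12,-32,0,0,0,0,58,17,-45,0,0,0,0,58,20,-54,0,0,0,0,58,21,-58,0,0,0,0,58,21,-58,0,0,0,0,58,21,-58,0,0,0,0,58]}}

```text
t: 5.05
tool_pos: [647.1, -127.2, 317.6]
eef_rot: [-0.0, 0.736, 0.677, 0.0]
wrist_force: [0.2, 0.2, -1.7]
width: 62.7
grip_force: 66.2
```

```bash
python3 - <<'E'
from h import *
s=st(); p=optics.camera_params('wrist'); pt=optics.camera_params('top'); ps=optics.camera_params('scene')
a=optics.snapshot('wrist')[:,:,::-1]; b=optics.snapshot('scene')[:,:,::-1]; c=optics.snapshot('top')[:,:,::-1]
cv2.imwrite('pics/w3.png',a);cv2.imwrite('pics/s3.png',b);cv2.imwrite('pics/t3.png',c)
P=[s['tool_pos'][0],s['tool_pos'][1],172]
print([proj(q,P).round(1) for q in (p,ps,pt)])
o=np.zeros((600,800,3),np.uint8); o[:420,:560]=a
o[420:600,:300]=cv2.resize(b[200:320,230:430],(300,180)); o[420:600,310:610]=cv2.resize(c[120:240,220:420],(300,180))
cv2.imwrite('pics/g3.png',o)
E
```

```text
t 5.05 pos [ 647.1 -127.2  317.6] yaw_y -4.72 tilt [-0.     0.736  0.677  0.   ] w 62.7 g 66.18226926773787 F [ 0.2  0.2 -1.7]
[array([278.3, 300.6]), array([303.4, 243.7]), array([314. , 166.8])]
```

View pics/g3.png

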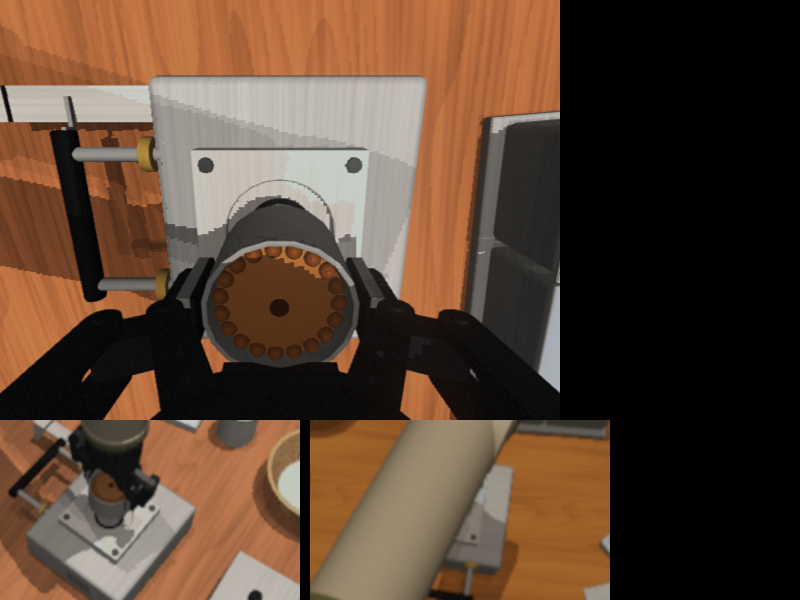

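Wrist view: the tin hangs upright with its pie hole at (279,308). The plate's +y screws are at (206,165) and (354,164), and the nest rim arc is just ahead. The scene inset shows the tin over the plate.

```bash
python3 - <<'E'
from h import *
p=optics.camera_params('wrist'); s=r.sense(); print(s['tool_pos'])
A=toplane(p,206,165,94);B=toplane(p,354,164,94); d=(B-A)[:2]; L=np.linalg.norm(d); e=d/L
print('spacing',L,'yaw',np.degrees(np.arctan2(e[1],e[0])))
ey=np.array([-e[1],e[0]]); c=(A+B)[:2]/2-46*ey; print('nest',c)
for z in (173,176): print('tin',z,toplane(p,279,308,z))
a=cv2.imread('pics/w3.png'); h=cv2.cvtColor(a,cv2.COLOR_BGR2HSV)
m=((h[...,1]>110)&(h[...,0]<25)).astype(np.uint8); m[:235]=0; m[365:]=0; m[:,:205]=0; m[:,355:]=0
k=max(cv2.findContours(m,cv2.RETR_EXTERNAL,cv2.CHAIN_APPROX_NONE)[0],key=cv2.contourArea); E=cv2.fitEllipse(cv2.convexHull(k)); print(E,toplane(p,*E[0],176))
# nest wall circle arc check and pie hole in scene view
ps=optics.camera_params('scene'); b=cv2.imread('pics/s3.png'); cv2
print('scene hole',toplane(ps,230+111/1.5,200+(485-420)/1.5,176))
E
```

```text
[ 647.15571538 -127.07699636  317.74647692]
spacing 91.40758478249256 yaw -4.307577401615878
nest [ 648.21730153 -127.81378273]
tin 173 [ 647.25322345 -130.09788603  173.        ]
tin 176 [ 647.42991666 -128.04562688  176.        ]
((279.068359375, 302.3016662597656), (114.58918762207031, 135.30935668945312), 88.6064453125) [ 647.68063975 -125.3588685   176.        ]
scene hole [ 648.83114422 -127.75699024  176.        ]
```

>>> {"method": "apply_moves", "body": {"rows": [0.7,-1,-4,0,0,0,58,0.7,-1,-12,0,0,0,58,0.7,-1,-20,0,0,0,58,0.7,-1,-28,0,0,0,58,0.7,-1,-33,0,0,0,58,0.7,-1,-35,0,0,0,58,0.7,-1,-35,0,0,0,58,0.7,-1,-35,0,0,0,58]}}

```text
t: 6.0
tool_pos: [647.9, -129.1, 283.0]
eef_rot: [0.0, 0.736, 0.677, 0.0]
wrist_force: [-0.7, 0.7, -2.0]
width: 62.7
grip_force: 66.2
```

```bash
python3 - <<'E'
from h import *
s=st(); b=optics.snapshot('scene')[:,:,::-1]; a=optics.snapshot('wrist')[:,:,::-1]
o=np.zeros((600,800,3),np.uint8); o[:300,:400]=cv2.resize(a,(400,300)); o[:600,400:]=cv2.resize(b[210:310,265:345],(400,500),interpolation=cv2.INTER_CUBIC)[:600] if 0 else cv2.resize(b[210:330,265:345],(400,600),interpolation=cv2.INTER_CUBIC)
cv2.imwrite('pics/g4.png',o)
E
```

```text
t 6.0 pos [ 647.9 -129.1  283. ] yaw_y -4.78 tilt [0.    0.736 0.677 0.   ] w 62.7 g 66.19109060615301 F [-0.7  0.7 -2. ]
```

View pics/g4.png

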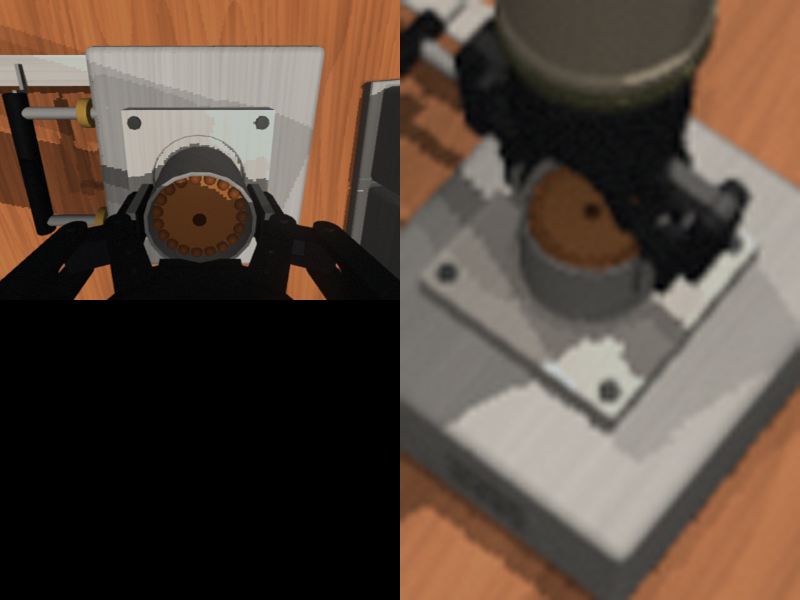

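The tin sits just above the plate, concentric with the nest arc in the wrist inset (arc columns 153–243, tin centre 200). I lower it into the nest.

>>> {"method": "apply_moves", "body": {"rows": [0,0,-3,0,0,0,58,0,0,-6,0,0,0,58,0,0,-8,0,0,0,58,0,0,-9,0,0,0,58,0,0,-10,0,0,0,58,0,0,-11,0,0,0,58]}}

```text
t: 6.7
tool_pos: [647.8, -129.0, 271.6]
eef_rot: [-0.0, 0.736, 0.677, -0.0]
wrist_force: [0.3, -0.8, -2.6]
width: 62.8
grip_force: 66.2
```

>>> {"method": "apply_moves", "body": {"rows": [0,0,-1,0,0,0,58,0,0,-2,0,0,0,58,0,0,-3,0,0,0,58]}}

```text
t: 7.0
tool_pos: [647.8, -129.2, 269.8]
eef_rot: [0.0, 0.736, 0.677, 0.0]
wrist_force: [-6.3, 2.3, 10.8]
width: 63.1
grip_force: 67.5
```

Contact came at 269.8 against the expected seated height of 269.5, whereas resting on the plate would read about 277. I release and look.

>>> {"method": "apply_moves", "body": {"rows": [0,0,1,0,0,0,68,0,0,1,0,0,0,75,0,0,1,0,0,0,85,0,0,1,0,0,0,85,0,0,10,0,0,0,85,0,0,35,0,0,0,85,0,0,65,0,0,0,85,0,0,85,0,0,0,85], "newtons": 20}}

```text
t: 7.8
tool_pos: [648.0, -129.3, 356.6]
eef_rot: [0.001, 0.736, 0.677, 0.001]
wrist_force: [0.8, -0.0, 0.9]
width: 85.1
grip_force: 0.0
```

>>> {"method": "apply_moves", "body": {"rows": [-20,3,0,0,0,0,70,-60,6,0,0,0,0,50,-100,9,0,0,0,0,50,-130,11,0,0,0,0,50,-144,12,0,0,0,0,50,-144,12,0,0,0,0,50,-144,12,0,0,0,0,50]}}

```text
t: 8.5
tool_pos: [504.2, -117.0, 354.5]
eef_rot: [0.0, 0.736, 0.677, 0.001]
wrist_force: [0.7, 1.0, -0.1]
width: 50.1
grip_force: 0.0
```

```bash
python3 - <<'E'
from h import *
s=st(); p=optics.camera_params('wrist'); a=optics.snapshot('wrist')[:,:,::-1]; b=optics.snapshot('scene')[:,:,::-1]
cv2.imwrite('pics/w5.png',a); cv2.imwrite('pics/s5.png',b)
o=np.zeros((420,800,3),np.uint8); o[:,:560]=a; o[:300,562:800]=cv2.resize(b[205:305,255:334],(238,300),interpolation=cv2.INTER_CUBIC)
cv2.imwrite('pics/g5.png',o)
g=lambda d,y=0:np.array([648,-130])+np.array([-np.cos(np.radians(4.8)),np.sin(np.radians(4.8))])*d
print('exp bar top',proj(p,[*g(145),78]),'exp mid z70',proj(p,[*g(145),70]))
E
```

```text
t 8.5 pos [ 504.2 -117.   354.5] yaw_y -4.76 tilt [0.    0.736 0.677 0.001] w 50.1 g 0.0 F [ 0.7  1.  -0.1]
exp bar top [277.55397343 210.6629691 ] exp mid z70 [277.60009648 207.85295514]
```

View pics/g5.png

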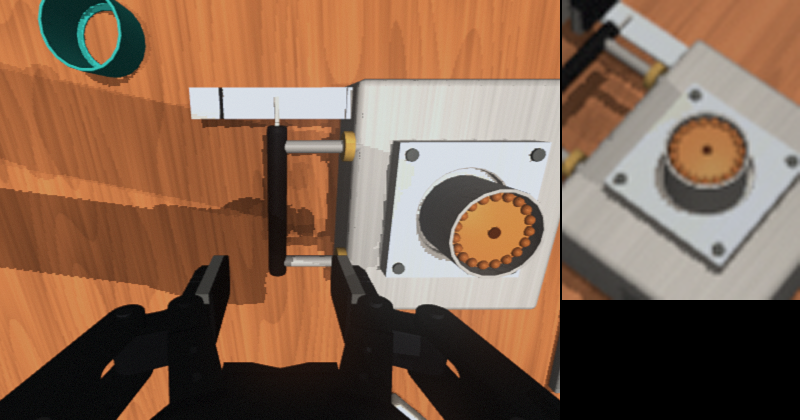

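The tin stands upright inside the nest (pie at (495,233)). The bar is vertical at column 277, rows 126–275, midway between the fingers. The pointer is at (277,100) and the mark at (221,103). I descend over the bar and pinch it.

>>> {"method": "apply_moves", "body": {"rows": [-0.5,0,-30,0,0,0,50,-0.5,0,-70,0,0,0,50,-0.5,0,-100,0,0,0,50,-0.5,0,-120,0,0,0,50,-0.5,0,-130,0,0,0,50,-0.5,0,-130,0,0,0,50,-0.5,0,-130,0,0,0,50]}}

```text
t: 9.3
tool_pos: [504.0, -117.3, 224.4]
eef_rot: [0.0, 0.736, 0.677, 0.0]
wrist_force: [-0.7, 0.3, -0.0]
width: 50.2
grip_force: 0.0
```

>>> {"method": "apply_moves", "body": {"rows": [0,0,0,0,0,0,10,0,0,0,0,0,0,10,0,0,0,0,0,0,10,0,0,0,0,0,0,10,0,0,0,0,0,0,10], "newtons": 70}}

```text
t: 9.8
tool_pos: [502.6, -117.2, 224.5]
eef_rot: [-0.001, 0.736, 0.677, -0.0]
wrist_force: [-8.4, 1.1, 10.6]
width: 14.0
grip_force: 68.2
```

```bash
cat >> h.py <<'E'
def gauge(tag):
    s=st(); p=optics.camera_params('wrist'); a=optics.snapshot('wrist')[:,:,::-1]; cv2.imwrite(f'pics/{tag}.png',a); return s,p,a
E
python3 - <<'E'
from h import *
s,p,a=gauge('w6')
ex=np.array([np.cos(np.radians(4.8)),-np.sin(np.radians(4.8))]); ey=np.array([-ex[1],ex[0]])
for d in (145,190):
  print(d,[proj(p,[*(np.array([648,-130])-ex*d+ey*y),z]).round() for y,z in ((64,70),(85,56))])
E
```

```text
t 9.8 pos [ 502.6 -117.2  224.5] yaw_y -4.79 tilt [-0.001  0.736  0.677 -0.   ] w 14.0 g 68.16744089126587 F [-8.4  1.1 10.6]
145 [array([281., 146.]), array([281.,  91.])]
190 [array([166., 146.]), array([172.,  91.])]
```

View pics/w6.png

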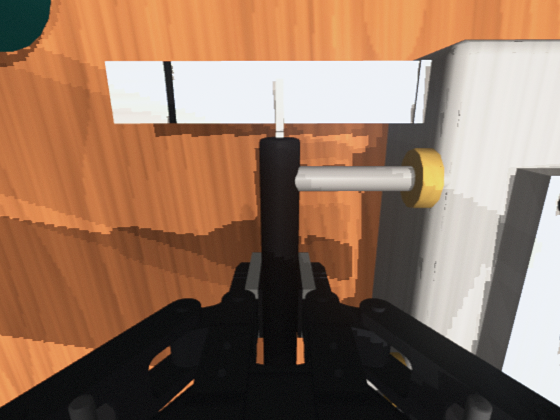

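The bar is pinched (opening 14, force 68 N). The pointer is at (278,95) and the mark line at (170,92), about 45 mm away at 2.42 px/mm. I draw it out to 40 mm first.

>>> {"method": "apply_moves", "body": {"rows": [-3,0.25,0,0,0,0,10,-9,0.75,0,0,0,0,10,-16,1.35,0,0,0,0,10,-23,1.95,0,0,0,0,10,-30,2.5,0,0,0,0,10,-35,2.95,0,0,0,0,10,-38,3.2,0,0,0,0,10,-40,3.35,0,0,0,0,10]}}

```text
t: 10.65
tool_pos: [465.2, -113.8, 224.7]
eef_rot: [0.003, 0.736, 0.677, 0.002]
wrist_force: [13.3, -3.4, -11.7]
width: 13.9
grip_force: 68.2
```

>>> {"method": "apply_moves", "body": {"rows": [0,0,0,0,0,0,10,0,0,0,0,0,0,10]}}

```text
t: 10.85
tool_pos: [465.3, -113.8, 224.7]
eef_rot: [0.003, 0.736, 0.677, 0.002]
wrist_force: [11.7, -3.0, -10.6]
width: 13.7
grip_force: 68.3
```

```bash
cat >> h.py <<'E'
def cols(p,a):
    g=cv2.cvtColor(a,cv2.COLOR_BGR2GRAY).astype(float)
    # mark: dark columns on strip, rows ~75-115 ; bar: dark cols rows 145-165
    m=g[85:115,150:330].mean(0); print('strip dark cols',[(150+i,int(v)) for i,v in enumerate(m) if v<150])
    b=g[150:160,240:330].mean(0); ii=np.where(b<60)[0]+240; print('bar',ii.min(),ii.max())
E
python3 - <<'E'
from h import *
cols(None,cv2.imread('pics/w6.png'))
s,p,a=gauge('w7'); cols(p,a)
E
```

```text
strip dark cols [(167, 126), (168, 63), (169, 33), (170, 30), (171, 30), (172, 33), (173, 72), (174, 143)]
bar 259 299
t 10.85 pos [ 465.3 -113.8  224.7] yaw_y -4.75 tilt [0.003 0.736 0.677 0.002] w 13.7 g 68.30552101135254 F [ 11.7  -3.  -10.6]
strip dark cols [(150, 135), (151, 140), (152, 144), (153, 147), (172, 149), (173, 147), (174, 145), (175, 144), (176, 143), (177, 146), (178, 148), (191, 147), (192, 145), (193, 145), (194, 146), (255, 86), (256, 53), (257, 55), (258, 56), (259, 54), (260, 60), (261, 136)]
bar 259 299
```

View pics/w7.png

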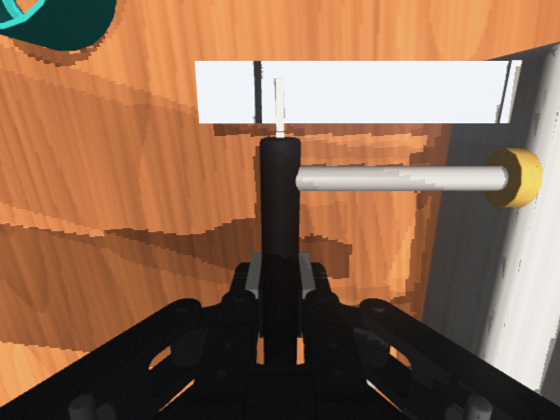

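The pointer is at (279,95) and the mark at (258,92), so about 8.8 mm remain.

>>> {"method": "apply_moves", "body": {"rows": [-2,0.15,0,0,0,0,10,-4,0.35,0,0,0,0,10,-6,0.5,0,0,0,0,10,-7.5,0.65,0,0,0,0,10,-7.5,0.65,0,0,0,0,10,-7.5,0.65,0,0,0,0,10]}}

```text
t: 11.5
tool_pos: [458.0, -113.1, 224.7]
eef_rot: [0.003, 0.736, 0.677, 0.002]
wrist_force: [13.1, -2.5, -12.3]
width: 13.6
grip_force: 68.4
```

```bash
python3 - <<'E'
from h import *
s,p,a=gauge('w8'); cols(p,a)
g=cv2.cvtColor(a,cv2.COLOR_BGR2GRAY); print(g[66:84:3,260:300]); print(g[128:132:3,268:292])
ex=np.array([np.cos(np.radians(4.8)),-np.sin(np.radians(4.8))]);ey=np.array([-ex[1],ex[0]])
B=s['tool_pos'][:2]; print([proj(p,[*(B+ey*y),z]).round(1) for y,z in ((60,70),(80,70),(80,56),(90,56))])
E
```

```text
t 11.5 pos [ 458.  -113.1  224.7] yaw_y -4.75 tilt [0.003 0.736 0.677 0.002] w 13.6 g 68.43461036682129 F [ 13.1  -2.5 -12.3]
strip dark cols [(150, 133), (151, 134), (152, 134), (153, 134), (154, 133), (155, 132), (156, 131), (157, 130), (158, 128), (159, 127), (160, 126), (161, 130), (162, 136), (163, 142), (164, 145), (165, 147), (186, 149), (187, 148), (188, 148), (189, 148), (190, 149), (204, 148), (205, 148), (206, 148), (273, 60), (274, 34), (275, 69)]
bar 259 299
[[243 243 243 243 243 243 243 244 244 244 246 195  92  57  57  56  57  55
   63 135 184 235 243 243 243 242 243 243 243 243 243 243 243 243 243 243
  243 243 243 243]
 [244 243 243 243 243 244 244 244 243 243 246 196  92  57  56  58  59  60
   62 125 219 245 244 243 243 243 243 243 243 244 243 243 243 242 243 243
  242 243 243 244]
 [243 243 244 243 242 243 243 243 243 244 246 208 111  59  60  56  60  58
   59 119 169 233 244 243 243 243 243 244 243 243 243 243 243 242 243 244
  243 243 242 243]
 [242 243 243 243 243 243 242 243 243 244 245 208 111  57  56  62  59  55
   65 132 204 240 244 243 244 243 243 243 243 243 243 243 243 243 243 243
  242 243 243 243]
 [243 243 243 243 242 242 243 243 243 244 245 234 148  62  55  71 171 206
  205 219 219 234 241 239 240 241 242 242 243 243 243 243 243 244 243 243
  242 243 243 243]
 [244 242 243 243 243 243 243 242 242 243 244 233 146  65  54  82 220 244
  242 241 240 241 240 240 239 240 242 242 242 243 243 243 243 243 243 243
  243 244 243 243]]
[[100 102 103  99 101  97  92 103 183 232 239 239 236 239 239 209 133  93
   92  91  89  87  90  88]
 [100 104 102 102  98  96  85  80 122 149 154 153 153 157 161 135 102  91
   92  90  88  88  89  86]]
[array([275.4, 154.2]), array([275.2, 100.4]), array([275.4, 101.6]), array([275.4,  75.7])]
```

The line is at column 275.4 and the pointer at about 279.2, so about 1.5 mm is left.

>>> {"method": "apply_moves", "body": {"rows": [-0.6,0.05,0,0,0,0,10,-1.1,0.1,0,0,0,0,10,-1.4,0.1,0,0,0,0,10,-1.4,0.1,0,0,0,0,10,-1.4,0.1,0,0,0,0,10,-1.4,0.1,0,0,0,0,10]}}

```text
t: 12.15
tool_pos: [456.7, -113.0, 224.7]
eef_rot: [0.003, 0.736, 0.677, 0.002]
wrist_force: [13.7, -2.3, -13.8]
width: 14.0
grip_force: 68.4
```

```bash
python3 - <<'E'
from h import *
s,p,a=gauge('w9')
b=optics.snapshot('scene')[:,:,::-1]
g=cv2.cvtColor(a,cv2.COLOR_BGR2GRAY).astype(float)
for rr in [slice(64,76),slice(118,122)]:
    v=243-g[rr,262:296].mean(0); v[v<40]=0; print('line centre',(v*np.arange(262,296)).sum()/v.sum())
v=g[124:130,262:296].mean(0)-110; v[v<0]=0; print('pointer',(v*np.arange(262,296)).sum()/v.sum())
o=np.hstack([cv2.resize(a[50:200,200:360],(400,375),interpolation=cv2.INTER_CUBIC),cv2.resize(b[190:310,225:353],(400,375),interpolation=cv2.INTER_CUBIC)])
cv2.imwrite('pics/g9.png',o)
E
```

```text
t 12.15 pos [ 456.7 -113.   224.7] yaw_y -4.74 tilt [0.003 0.736 0.677 0.002] w 14.0 g 68.3909010887146 F [ 13.7  -2.3 -13.8]
line centre 278.48619256391277
line centre 274.9718437783833
pointer 279.72034045509815
```

View pics/g9.png

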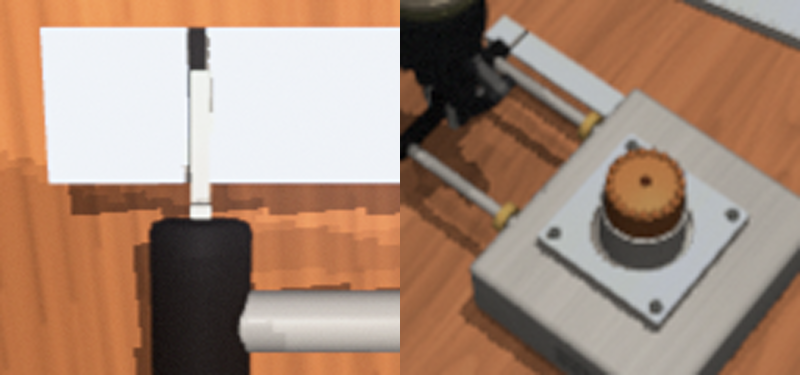

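The pointer lies on the black line (offset about 1 px, or 0.4 mm). The pie stands up out of its tin, and the tin is still in the nest. I hand the job in.

```bash
python3 -c "
from bench import r
print(r.finish_job())"
```

```text
the job is handed in; nothing more can be done
None
```

The job is handed in: the tin sits in the ejector's nest and is released, the handle is held with its pointer on the black mark (within about 0.4 mm by camera), and the pie stands up out of its tin.

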